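Load the drying box under its bifold cover

ROBOT

A 6-joint arm with a two-finger parallel gripper is mounted at the origin on a cart in front of the work surface, level with it; the furniture and walls round the work are solid. World frame = base frame: x ahead of the robot, y to its left, z up, the work surface at z = 0. Lengths are in m, angles in rad, forces in N, time in s.
With the tool pointing down it reaches from about 0.275 to 1 m from the base axis. Payload 8.4 kg.
Tool frame: the origin (TCP) lies on the mounting face of the last link; the fingertips stand 173 mm ahead of it and the grasp point (between the pads) lies 155 mm ahead of it; z points along the fingers, y is the line along which they close (so a half turn about z gives the same grasp; the last joint's range is limited). The gripper opens to 85 mm and grips with 20 to 120 N. Pads are 22 mm wide; open, the fingers measure 114 mm over their backs; the gripper's body (76 mm by 85 mm) begins 54 mm behind the grasp point. The pads swing forward as they close: fully open they stand 13 mm farther back than shut.
Start: joints at [-1.314, 0.353, 1.633, -0, 1.155, -0.002], TCP at [0.16, -0.604, 0.405] pointing down, gripper open.
Joint ranges: [-2.63, 2.63], [-0.92, 2.1], [0.06, 2.66], [-1.3, 4.44], [0, 2.69], [-3.02, 3.02]. Speed limits (rad/s): [2.22, 2.22, 2.79, 3.14, 3.14, 3.14].

INTERFACE

Orientations are given as a unit quaternion [x, y, z, w].
In Python, from bench import manip gives the robot as it stands.
- The arm moves only by the tool apply_moves, never from a script. Its argument "series" is one flat list of numbers, 4 for each row, row after row: the shift along the tool's x, y, z in cm, then the turn about the tool's z in degrees. In form: [x, y, z, twist, x, y, z, twist, ...]. A call has 1 to 8 rows; each row is the pose to reach, as a shift and turn from the pose commanded when the call began, along the tool's axes at that moment; what a row does not reach only later rows make up. A row lasts 1/8 s, in which the tool goes at most 62.5 mm and 10.7 degrees, less where a joint would pass 70% of its speed; a pose out of reach is approached as far as the arm can. A call with a gripper value outside its range is refused whole. "fingers" is the finger opening in cm, from 0 to 8.54, set as the call begins (left out, the last holds). The fingers move at their own pace and stop on an object; "squeeze" is the grip in N (left out, the last holds). Time passes only in rows, so rows that repeat a pose let the fingers close. It gives the time, the measured TCP pose, the force, the opening and the grip force at its end, in the units of the state.
- manip.read_state(): the state, without advancing time (a new reading comes with each control period).
- manip.read_camera(name): name is "scene" or "top" or "wrist"; returns (picture, depth): 420x560x3 uint8, red, green, blue; 420x560 float32, m along the optical axis (not along the pixel's ray), 0 where there is no reading.
- manip.camera_info(name): a dict with "fx", "fy", "cx", "cy" (pixels), "world_to_cam" (4x4, takes a point from world to camera coordinates); the wrist camera has in their place "hand_eye" (4x4, takes a point from camera to tool coordinates, whose origin is the TCP and whose axes are the flange's). Camera axes: x right, y up, looking along -z (the intrinsics and any distortion apply to the point x, -y, -z); pixel columns grow to the right and rows downward; lengths in m; the calibration is good to about 2 mm. A picture is of the moment at which its call begins: read the wrist's pose just before it. camera_info takes no time and is no camera call.
- manip.close_job(): hands the job in; it is judged then, once.
Trained networks look in the newest picture that a camera, given by its name, has taken for a name from the list of things; names that differ only in an ending like _2 or _b are one class to them, and where a whole thing is asked for, a point or a joint stands for the part that bears it (a point fixed in the world has none). Each returns a list of dicts, best first, with "confidence" (0 to 1); they miss things now and then, are a little off and sometimes report something else, mostly with a low value. They report only what shows in the picture. A call takes as long as a camera call. They do not tell look-alikes from the thing itself.
- manip.spot_in(camera, name): "position" ([column, row] in pixels, amid what is visible of it).
- manip.outline_of(camera, name): "mask" (420x560 bool, what is visible of it) and "position" ([column, row] in pixels, amid what is visible of it).
The state is a dict: "time_s": time; "qpos": joint angles; "joint_velocities": joint speeds; "effort": joint torques, N m; "tcp_pos": TCP position; "tcp_rot": TCP orientation; "wrist_force": force on the tool from outside, world axes, zero at the start; "ft_torque": the same for the moment, N m; "grip_width": finger opening in m; "grasp_force": force on a finger pad.
Only numpy, scipy, OpenCV 4.12 (cv2) and the standard library are available. Lean on these libraries where they do the work, as an engineer would, in place of code of your own. Each camera call takes 0.05 s, during which the arm holds its last target. There are 200 camera calls.

TASK

Load the drying box with the washed parts: pull its isolator lever off (towards the robot), push the clear bifold cover back until its two panels are folded flat against each other, and set every nickel ring mount, knurled end cap and capsule carrier that is on the bench on the floor of the box, each standing the way it stood on the bench. Then close the cover fully again and push the isolator on (away from the robot); never have the isolator on while the cover is open, and leave everything else on the bench where it is.

Things in the scene. Friction and masses are not known exactly. Their poses are not given: they have to be found in the camera images.
- dry_box: Fixed, open-topped grey sheet-metal drying box, 220 (x) by 220 (y) mm outside, 4 mm walls, rim 56 mm above the bench, inner floor 6 mm above the bench and 212 x 212 mm clear. Origin: centre of its underside; +x is its far side, where the cover is hinged, +y its left. Its yaw varies by 0.2 rad.
- cover (a joint): Bifold cover, two clear 110 x 206 x 5 mm panels as a low roof: back panel hinged at the box's far rim, front panel hinged to its raised edge, its free edge guided along the rim, so both slope equally (slope = 0.40 + value, rad). 0 = closed; 1.171 = stop, both upright and flat together at the far rim. Stays where left. About 5 N on the bar folds it; about 2 N near the fold closes it.
- cover_hinge (a point): Midpoint of the hinge line at the far rim of the box, along the box's y axis, 101 mm in x from the box's origin and 60 mm above the bench. The panels' thickness lies on their outer side of the hinge lines.
- cover_fold (a point): Midpoint of the ridge where the two panels meet, 110 mm from cover_hinge: 103 mm above the bench when closed, 170 mm when folded. When folded, the outer side of the back panel looks to the box's +x and can be pushed forward from behind to close the cover.
- cover_bar (a point): Centre of the steel handle bar on the front panel: a 10 mm thick round bar, 90 mm long along the box's y, held 30 mm off the panel's inner face (21 mm clear of the outer face) and 12 mm from its free edge. 92 mm above the bench when closed, 72 mm when folded.
- isolator_base: Fixed isolator (knife switch), a grey block on a dark 90 x 66 mm plate, 28 mm high with 38 mm high cheeks at its lever pivot; stands on the right or on the left of the box. Origin: centre of its underside, +x away from the robot (yaw within 0.3 rad). The lever pivots about the base's y axis, 32 mm above the bench over the origin.
- isolator (a joint): Angle of the isolator's lever in rad: 0 = off (lever leans 0.6 rad towards the robot, the base's -x), 1.2 = on (leans 0.6 rad away). Its weighted grip makes it fall over past the middle (0.6) and rest at either end; it takes under 1 N.
- isolator_grip (a point): Centre of the black cross grip at the lever's end: a 14 mm thick, 44 mm long bar along the base's y axis, 55 mm from the pivot; 77 mm above the bench at either end, 87 mm upright.
- mount_a: Nickel ring mount, a stepped round collar 32 mm across and 28 mm high. Origin: centre of its underside, z up. To be loaded; may be absent.
- mount_b: Another nickel ring mount, as mount_a; may be absent.
- cap_a: Black knurled round end cap, 34 mm across and 12 mm high, flat on the bench. Origin: centre of its underside, z up. To be loaded; may be absent.
- cap_b: Another knurled end cap, as cap_a; may be absent.
- carrier: Capsule carrier, a short black drum with a pale nose, lying on its side: 39 mm wide in its x, 44 mm long in its y (the nose is the last 12 mm at +y), 39 mm high. Origin: centre of its underside, z up. Grip it across its x. To be loaded; may be absent.
- white_jar: Bystander: square milk-white jar with a steel lid, 40 x 40 x 75 mm, standing. Origin: centre of its underside.
- steel_sleeve: Bystander: slim steel tube, 17 mm across, 64 mm high, standing. Origin: centre of its underside.
- tape: Bystander: roll of yellow tape lying flat, 63 mm across, 19 mm high. Origin: centre of its underside.
- bell: Bystander: black bell-shaped microphone housing, 55 mm across, 91 mm high. Origin: centre of its underside.
Not all that is in view belongs to the job. What is shaped like the carrier but green or pink is not meant.

How it is judged:
By the outcome, as a careful person would: the job done as asked, in the order asked, and still so for the second after the job is handed in, with the robot touching nothing.
Of mount_a, mount_b, cap_a, cap_b, carrier only 3 to 5 are there at a start; the rules pass over those that are not, and their reading is None.
At some moment in a run one of mount_a, mount_b, cap_a, cap_b may be knocked a few centimetres aside while the robot is not near it.
It also fails if it takes over 210 s, if anything falls off the work surface, if the arm or the gripper's body presses on something with over 40 N, if the wrist force passes 120 N, or if a joint passes its speed limit or range.

## Working session

There is one attempt and no reset: what is moved stays moved. The work goes in short steps, Python scripts to look and compute and a tool call to move; the robot and the scene stay as the last step left them, time stands still between calls to the robot, and variables do not carry over. Pictures are saved under pics/ and viewed, at most 14 in all, crops included, and the job is handed in when it is done.

Besides the shell and the picture viewer there is one more tool, called after ">>>" as a command line: name --argument value ..., lists and objects as JSON in quotes. apply_moves: Moves the arm, as the interface text tells. Its arguments: {"type":"object","properties":{"series":{"type":"array"},"fingers":{"type":"number"},"squeeze":{"type":"number"}},"required":["series"]}

```bash
ls; mkdir -p pics; python3 - <<'E'
from bench import manip
import cv2,numpy as np
s=manip.read_state(); print(s)
ims=[]
for n in("scene","top"):
    p,d=manip.read_camera(n); cv2.imwrite(f"pics/{n}0.png",p[:,:,::-1]); np.save(f"pics/{n}0d.npy",d)
    i=manip.camera_info(n); print(n,i)
print(manip.camera_info("wrist"))
E
```

```text
pics
{'time_s': 0.0, 'qpos': array([-1.31438171e+00,  3.53640515e-01,  1.63412161e+00,  2.61591186e-05,
        1.15518950e+00, -2.42266445e-03]), 'joint_velocities': array([ 0.00040411, -0.00073343, -0.00149545, -0.00051355,  0.0001185 ,
       -0.00012232]), 'effort': array([ 4.12846930e-03, -6.05237317e+01, -3.42062831e+01,  4.48622186e-04,
        9.34349344e-03, -4.76021057e-06]), 'tcp_pos': array([ 0.15990511, -0.60396124,  0.40397164]), 'tcp_rot': array([ 9.91637544e-01,  1.29052393e-01, -7.41939975e-05, -6.75528821e-04]), 'wrist_force': array([ 0.50841246, -0.26720847,  0.90339444]), 'ft_torque': array([ 0.03102797, -0.02291403, -0.07596033]), 'grasp_force': 0.0, 'grip_width': 0.08509348006918038}
scene {'fx': 502.5820860827112, 'fy': 502.5820860827112, 'cx': 280.8482181038139, 'cy': 205.38209139452456, 'world_to_cam': array([[ 0.83637305, -0.54815534, -0.00241764, -0.47145075],
       [ 0.33273289,  0.50416752,  0.79693408, -0.24072157],
       [-0.43562478, -0.66733862,  0.60406144, -1.33374117],
       [ 0.        ,  0.        ,  0.        ,  1.        ]])}
top {'fx': 469.64156162229744, 'fy': 469.64156162229744, 'cx': 272.7202144469946, 'cy': 210.57385334093127, 'world_to_cam': array([[-0.00991654, -0.99990665,  0.00939955, -0.01075039],
       [ 0.99383036, -0.00881697,  0.11055986, -0.54580159],
       [-0.11046667,  0.01043793,  0.99382502, -1.3604032 ],
       [ 0.        ,  0.        ,  0.        ,  1.        ]])}
{'fx': 300.0230265014161, 'fy': 300.0230265014161, 'cx': 277.6731020077877, 'cy': 202.8716796219197, 'hand_eye': array([[-7.46141000e-04,  9.50099440e-01,  3.11946304e-01,
         8.05837853e-02],
       [ 9.99999720e-01,  7.26672806e-04,  1.78650505e-04,
        -8.82272454e-04],
       [-5.69471515e-05,  3.11946350e-01, -9.50099716e-01,
         3.15843407e-02],
       [ 0.00000000e+00,  0.00000000e+00,  0.00000000e+00,
         1.00000000e+00]])}
```

View pics/scene0.png

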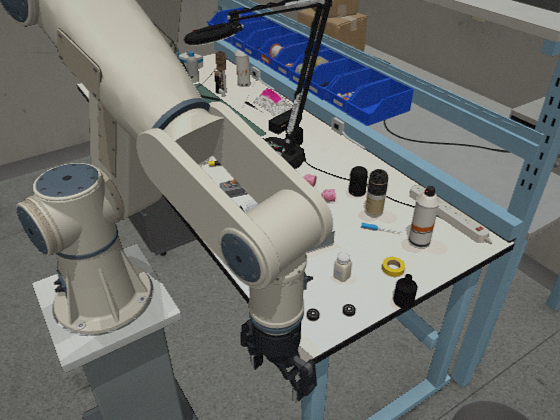

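View pics/top0.png

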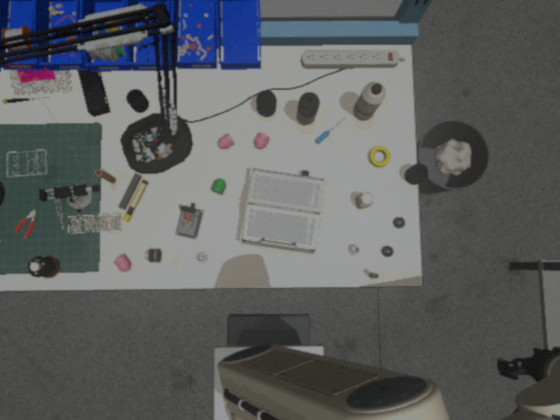

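The scene picture shows the bench, with the arm hiding the box. In the top picture the box is at (285,210), with the isolator left of it at (188,220). There are caps at (399,222) and (388,251), mounts likely at (353,249) and (202,257), and a black drum at (154,255). The pink and green drums are decoys.

```bash
cat > h.py <<'E'
from bench import manip
import cv2,numpy as np
from scipy.spatial.transform import Rotation as R
def T_wc(name,s=None):
    i=manip.camera_info(name)
    if name!="wrist": return i,np.linalg.inv(i["world_to_cam"])
    s=s or manip.read_state(); T=np.eye(4); T[:3,:3]=R.from_quat(s["tcp_rot"]).as_matrix(); T[:3,3]=s["tcp_pos"]
    return i,T@i["hand_eye"]
def px2w(i,T,u,v,z=None,d=None):
    """pixel -> world, at plane height z or at depth d"""
    u,v=np.asarray(u,float),np.asarray(v,float)
    r=np.stack([(u-i["cx"])/i["fx"],-(v-i["cy"])/i["fy"],-np.ones_like(u)],-1)
    D=r@T[:3,:3].T
    k=(z-T[2,3])/D[...,2] if z is not None else np.asarray(d)
    return T[:3,3]+D*k[...,None]
def w2px(i,T,P):
    C=(np.asarray(P)-T[:3,3])@T[:3,:3]
    return np.stack([i["cx"]+i["fx"]*C[...,0]/-C[...,2], i["cy"]-i["fy"]*C[...,1]/-C[...,2]],-1)
def cloud(i,T,d):
    v,u=np.mgrid[:420,:560]; return px2w(i,T,u,v,d=d)
def snap(name,fn=None):
    s=manip.read_state(); p,d=manip.read_camera(name); i,T=T_wc(name,s)
    if fn: cv2.imwrite(f"pics/{fn}.png",p[:,:,::-1])
    return p,d,i,T
def to_tool(P,s=None):
    """world grasp-point target -> shift in tool axes cm (tool keeps orientation)"""
    s=s or manip.read_state(); M=R.from_quat(s["tcp_rot"]).as_matrix()
    g=s["tcp_pos"]+M[:,2]*.155
    return ((np.asarray(P)-g)@M)*100
E
python3 - <<'E'
from h import *
p,d,i,T=snap("top")
H=dict(mount_a=.028,cap_a=.012,carrier=.039,white_jar=.075,steel_sleeve=.064,tape=.019,bell=.091,isolator_base=.03,isolator_grip=.077,dry_box=.056,cover_bar=.092)
for n,h in H.items():
    for r in manip.outline_of("top",n)[:5]:
        m=r["mask"]; u,v=r["position"]; P=px2w(i,T,u,v,z=h)
        print(n,round(r["confidence"],2),np.round([u,v]),np.round(P[:2],3),m.sum())
E
```

```text
mount_a 0.61 [199. 260.] [0.402 0.203] 98
mount_a 0.43 [282. 209.] [ 0.55  -0.042] 5997
mount_a 0.39 [354. 248.] [ 0.434 -0.254] 77
cap_a 0.42 [400. 221.] [ 0.513 -0.398] 103
carrier 0.66 [153. 256.] [0.414 0.332] 185
carrier 0.66 [218. 189.] [0.611 0.145] 166
carrier 0.64 [258. 139.] [0.759 0.026] 196
carrier 0.63 [224. 140.] [0.759 0.128] 150
carrier 0.62 [124. 265.] [0.389 0.417] 196
white_jar 0.77 [364. 200.] [ 0.569 -0.28 ] 232
white_jar 0.26 [196. 259.] [0.405 0.202] 78
steel_sleeve 0.59 [375. 273.] [ 0.361 -0.305] 55
tape 0.57 [378. 152.] [ 0.722 -0.336] 292
bell 0.64 [415. 176.] [ 0.634 -0.424] 377
isolator_base 0.84 [187. 220.] [0.519 0.238] 681
isolator_base 0.53 [281. 208.] [ 0.554 -0.041] 5860
isolator_grip 0.61 [196. 258.] [0.407 0.202] 19
dry_box 0.79 [282. 208.] [ 0.55  -0.042] 5808
cover_bar 0.89 [278. 231.] [ 0.482 -0.03 ] 2695
cover_bar 0.57 [196. 257.] [0.409 0.202] 53
```

>>> apply_moves --series '[43.5, -51, -4, -80, 43.5, -51, -4, -80, 43.5, -51, -4, -80, 43.5, -51, -4, -80, 43.5, -51, -4, -80, 43.5, -51, -4, -80, 43.5, -51, -4, -80, 43.5, -51, -4, -80]'

```text
time_s: 1.7
tcp_pos: [0.3763, -0.1523, 0.4351]
tcp_rot: [0.675, 0.738, 0.0, 0.001]
wrist_force: [1.1, -1.1, 0.2]
grip_width: 0.0852
grasp_force: 0.0
```

```bash
python3 - <<'E'
from h import *
s=manip.read_state(); print(s["time_s"],s["tcp_pos"],s["qpos"]); M=R.from_quat(s["tcp_rot"]).as_matrix(); print(M.round(3))
d=np.load("pics/top0d.npy"); i,T=T_wc("top"); C=cloud(i,T,d)
m=(d>0)&(C[...,0]>.3)&(C[...,0]<.95)&(C[...,1]>-.45)&(C[...,1]<.45)&(C[...,2]>.12)
print(m.sum()); 
for a in np.arange(.3,.95,.05):
  print(round(a,2),[round(float(C[...,2][m&(abs(C[...,0]-a-.025)<.025)&(abs(C[...,1]-b-.05)<.05)].max(initial=0)),2) for b in np.arange(-.45,.45,.1)])
print((np.linalg.inv(M)@(np.array([.45,0,.45])-s["tcp_pos"]))*100)
E
```

```text
1.7 [ 0.37633129 -0.15233096  0.43505281] [-3.88303879e-01 -3.57342151e-02  2.03218474e+00 -2.65646996e-05
  1.14367311e+00 -4.76519615e-01]
[[-0.088  0.996  0.001]
 [ 0.996  0.088 -0.001]
 [-0.001  0.001 -1.   ]]
9658
0.3 [0.0, 0.0, 0.0, 0.0, 0.0, 0.0, 0.0, 0.0, 0.0]
0.35 [0.0, 0.0, 0.0, 0.0, 0.0, 0.0, 0.0, 0.0, 0.0]
0.4 [0.0, 0.0, 0.0, 0.0, 0.0, 0.0, 0.0, 0.0, 0.0]
0.45 [0.0, 0.0, 0.0, 0.0, 0.0, 0.0, 0.0, 0.0, 0.0]
0.5 [0.0, 0.0, 0.0, 0.0, 0.0, 0.0, 0.0, 0.0, 0.0]
0.55 [0.0, 0.0, 0.0, 0.0, 0.0, 0.0, 0.0, 0.0, 0.0]
0.6 [0.0, 0.0, 0.0, 0.0, 0.0, 0.0, 0.0, 0.0, 0.0]
0.65 [0.0, 0.0, 0.0, 0.0, 0.0, 0.0, 0.0, 0.0, 0.0]
0.7 [0.0, 0.0, 0.0, 0.0, 0.0, 0.0, 0.0, 0.0, 0.0]
0.75 [0.0, 0.0, 0.0, 0.0, 0.0, 0.0, 0.47, 0.36, 0.0]
0.8 [0.0, 0.2, 0.0, 0.16, 0.0, 0.0, 0.62, 0.59, 0.56]
0.85 [0.0, 0.2, 0.0, 0.16, 0.29, 0.29, 0.61, 0.59, 0.56]
0.9 [0.0, 0.0, 0.0, 0.0, 0.32, 0.32, 0.31, 0.3, 0.3]
[14.52369672  8.68237482 -1.49358174]
```

>>> apply_moves --series '[14.5, 8.7, -1.5, -85, 14.5, 8.7, -1.5, -85, 14.5, 8.7, -1.5, -85, 14.5, 8.7, -1.5, -85, 14.5, 8.7, -1.5, -85, 14.5, 8.7, -1.5, -85, 14.5, 8.7, -1.5, -85, 14.5, 8.7, -1.5, -85]'

```text
time_s: 2.7
tcp_pos: [0.4503, -0.0024, 0.4496]
tcp_rot: [-0.002, 1.0, 0.0, 0.0]
wrist_force: [0.1, 0.7, 0.4]
grip_width: 0.0854
grasp_force: 0.0
```

```bash
python3 - <<'E'
from h import *
p,d,i,T=snap("wrist","w1"); np.save("pics/w1d.npy",d); np.savez("pics/w1T.npz",T=T)
s=manip.read_state(); print(s["tcp_pos"],s["qpos"])
H=dict(mount_a=.028,cap_a=.012,carrier=.039,isolator_base=.03,isolator_grip=.077,dry_box=.056,cover_bar=.092)
for n,h in H.items():
    for r in manip.outline_of("wrist",n)[:4]:
        u,v=r["position"]; print(n,round(r["confidence"],2),np.round([u,v]),np.round(px2w(i,T,u,v,z=h)[:2],3))
E
```

```text
[ 0.45032766 -0.00237657  0.44958045] [-8.60258070e-03  2.79748738e-02  1.93503682e+00 -1.63131540e-05
  1.17836405e+00 -1.59028309e+00]
mount_a 0.81 [ 88. 151.] [ 0.428 -0.247]
mount_a 0.71 [24. 90.] [ 0.355 -0.31 ]
mount_a 0.64 [422. 134.] [0.407 0.183]
cap_a 0.79 [ 15. 144.] [ 0.423 -0.353]
cap_a 0.64 [ 10. 203.] [ 0.506 -0.383]
carrier 0.8 [535. 141.] [0.413 0.319]
carrier 0.8 [356. 348.] [0.736 0.123]
carrier 0.75 [285. 350.] [0.741 0.011]
carrier 0.51 [362. 280.] [0.614 0.121]
isolator_base 0.92 [440. 217.] [0.519 0.223]
isolator_grip 0.64 [456. 245.] [0.538 0.223]
dry_box 0.66 [247. 223.] [ 0.517 -0.041]
cover_bar 0.56 [246. 218.] [ 0.497 -0.038]
```

View pics/w1.png

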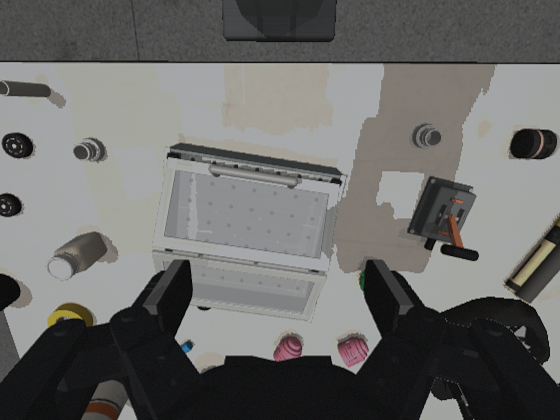

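Wrist picture: mounts at (428,134) and (88,151), caps at (17,145) and (8,205), the carrier at (535,143) with its nose to the right. The bar runs from (212,168) to (297,182). The isolator at (440,210) is on, its grip at (459,253) leaning away. All five parts are there.

```bash
python3 - <<'E'
from h import *
i,_=T_wc("wrist"); T=np.load("pics/w1T.npz")["T"]; d=np.load("pics/w1d.npy"); C=cloud(i,T,d)
g=cv2.cvtColor(cv2.imread("pics/w1.png"),cv2.COLOR_BGR2GRAY)
a=px2w(i,T,[212,297],[169,182.5],z=.092); v=a[1]-a[0]; print("bar",a.mean(0).round(4),np.linalg.norm(v), "yaw",np.arctan2(-v[0],v[1]))
yaw=np.arctan2(-v[0],v[1]); ex=np.array([np.cos(yaw),np.sin(yaw)])
print("origin from bar",a.mean(0)[:2]+ex*.1023)
# near rim line, two outer top corners ; far corners
c=px2w(i,T,[168,347,313],[147,176,321],z=.056); print("corners",c.round(4), np.linalg.norm(c[1]-c[0]))
v=c[1]-c[0]; y2=np.arctan2(-v[0],v[1]); e2=np.array([np.cos(y2),np.sin(y2)]); print("yaw2",y2,"origin",c[:2,:2].mean(0)+e2*.11)
# bar via depth
m=(abs(C[...,2]-.092)<.012)&(abs(C[...,0]-.45)<.06)&(abs(C[...,1]+.03)<.12)&(d>0); P=C[m]; print(m.sum(),P.mean(0) if m.sum() else 0)
gp=px2w(i,T,[443,478],[250,256],z=.077); v=gp[1]-gp[0]; print("grip",gp.mean(0),np.linalg.norm(v),np.arctan2(-v[0],v[1]))
b=px2w(i,T,[428,477,455,408],[177,184,250,235],z=.003); print("base corners",b.round(3))
E
python3 - <<'E'
import cv2
im=cv2.imread("pics/w1.png"); cv2.imwrite("pics/w1c.png",cv2.resize(im[110:340,150:490],None,fx=2.3,fy=2.3,interpolation=cv2.INTER_CUBIC))
E
```

```text
bar [ 0.4461 -0.0269  0.092 ] 0.09531429934056711 yaw -0.1593935979194361
origin from bar [ 0.54713094 -0.0430906 ]
corners [[ 0.4195 -0.1328  0.056 ]
 [ 0.4545  0.0841  0.056 ]
 [ 0.6712  0.0507  0.056 ]] 0.21971768207152412
yaw2 -0.16006631684185652 origin [ 0.54560451 -0.04185229]
5144 [ 0.48696783 -0.05531841  0.08782699]
grip [0.54907702 0.23048257 0.077     ] 0.04673740514909211 -0.18007862257772408
base corners [[0.468 0.212 0.003]
 [0.478 0.283 0.003]
 [0.583 0.271 0.003]
 [0.558 0.196 0.003]]
```

View pics/w1c.png

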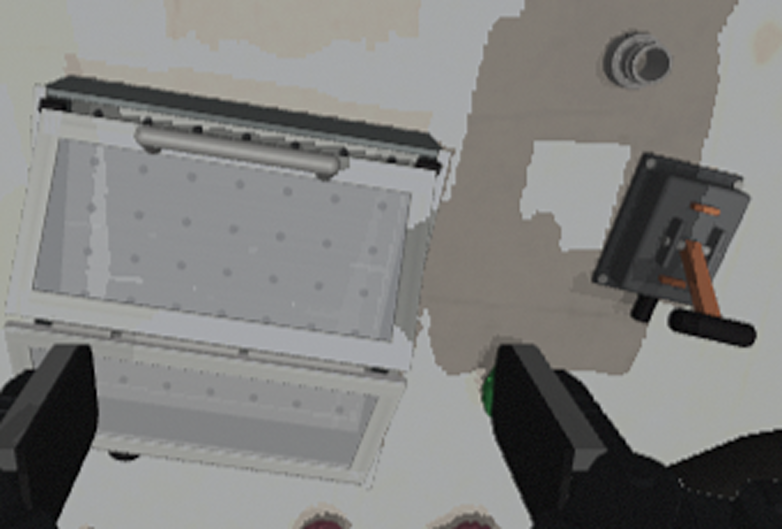

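>>> apply_moves --series '[-14.3, 22.5, 8, 0, -14.3, 22.5, 8, 0, -14.3, 22.5, 8, 0, -14.3, 22.5, 8, 0, -14.3, 22.5, 8, 0, -14.3, 22.5, 20.9, 0, -14.3, 22.5, 20.9, 0, -14.3, 22.5, 20.9, 0]' --fingers 0

```text
time_s: 4.1
tcp_pos: [0.592, 0.2215, 0.2361]
tcp_rot: [0.002, 1.0, -0.002, -0.004]
wrist_force: [-0.6, -0.4, 0.7]
grip_width: -0.0
grasp_force: 0.0
```

>>> apply_moves --series '[0, 0, 0, 0, 1.5, 0.2, 0, 0, 3, 0.5, 0, 0, 4.2, 0.7, 0, 0, 5.4, 0.9, 0, 0, 6.5, 1.1, 0, 0, 7.5, 1.3, 0, 0, 8.3, 1.4, 0, 0]'

```text
time_s: 5.1
tcp_pos: [0.5104, 0.2366, 0.2403]
tcp_rot: [0.001, 1.0, -0.0, -0.0]
wrist_force: [0.6, -0.6, 0.7]
grip_width: 0.0003
grasp_force: 0.0
```

>>> apply_moves --series '[0, 0, 0, 0, -0.5, 0, -3, 0, -0.5, 0, -9, 0, -0.5, -6, -15, 0, -0.5, -10, -15, 0]'

```text
time_s: 5.72
tcp_pos: [0.5168, 0.1361, 0.3936]
tcp_rot: [0.001, 1.0, 0.001, 0.003]
wrist_force: [1.3, -0.7, -0.6]
grip_width: 0.0004
grasp_force: 0.0
```

```bash
python3 - <<'E'
from h import *
p,d,i,T=snap("wrist","w2"); s=manip.read_state(); print(s["tcp_pos"],s["time_s"])
for r in manip.outline_of("wrist","isolator_grip")[:2]:
    u,v=r["position"]; print(r["confidence"],u,v,px2w(i,T,u,v,z=.077))
E
```

```text
[0.51629781 0.13076718 0.3942285 ] 5.775
0.9 380.2 157.5 [0.48688477 0.23515204 0.077     ]
```

View pics/w2.png

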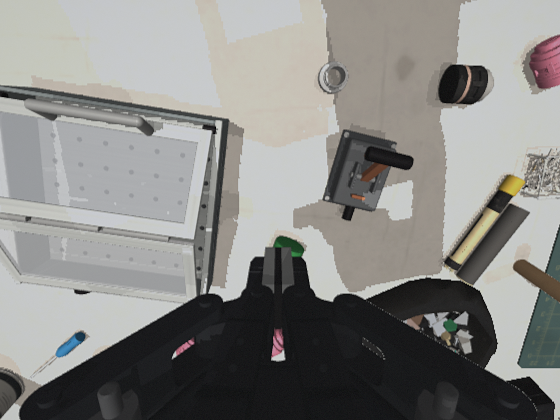

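The isolator is now off: the grip is at (388,158), on the robot side. Next I line up behind the cover's bar.

>>> apply_moves --series '[12.3, -15.4, 0, 80, 12.3, -15.4, 0, 80, 12.3, -15.4, 0, 80, 12.3, -15.4, 0, 80, 12.3, -15.4, 0, 80, 12.3, -15.4, 0, 80, 12.3, -15.4, 0, 80, 12.3, -15.4, 0, 80]' --fingers 4 --squeeze 60

```text
time_s: 6.82
tcp_pos: [0.3926, -0.0171, 0.3904]
tcp_rot: [0.646, 0.764, 0.0, -0.0]
wrist_force: [-0.1, 0.3, -0.4]
grip_width: 0.0402
grasp_force: 0.0
```

>>> apply_moves --series '[0, 0, 6, 10, 0, 0, 12, 19.2, 0, 0, 14.9, 19.2, 0, 0, 14.9, 19.2, 0, 0, 14.9, 19.2]'

```text
time_s: 7.45
tcp_pos: [0.393, -0.0172, 0.2423]
tcp_rot: [0.762, 0.647, 0.0, 0.0]
wrist_force: [0.1, -0.4, 0.7]
grip_width: 0.04
grasp_force: 0.0
```

```bash
python3 - <<'E'
from h import *
p,d,i,T=snap("wrist","w3")
s=manip.read_state(); M=R.from_quat(s["tcp_rot"]).as_matrix(); print(s["tcp_pos"],s["grip_width"],M.round(3))
O=np.array([.5463,-.0425]); ex=np.array([np.cos(.16),-np.sin(.16)]); ey=np.array([np.sin(.16),np.cos(.16)])
q=s["tcp_pos"][:2]-O; print("box frame",q@ex,q@ey)
E
```

```text
[ 0.39316284 -0.01719881  0.24264889] 0.040105783613065264 [[ 0.163  0.987  0.002]
 [ 0.987 -0.163 -0.   ]
 [ 0.     0.002 -1.   ]]
box frame -0.15521212071262627 0.0005804888405532204
```

View pics/w3.png

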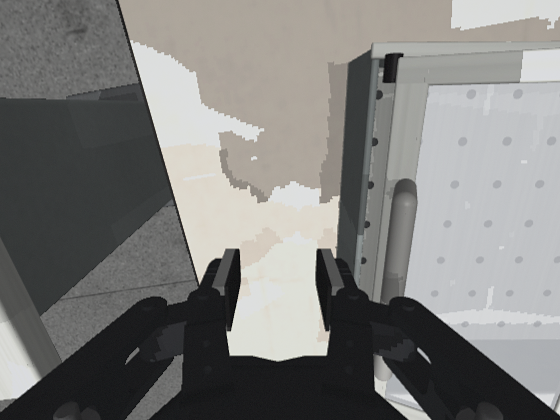

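Wrist view: the open fingers stand in front of the bar at (400,240), and there is nothing else nearby. Pushing now.

>>> apply_moves --series '[0, 1, 0, 0, 0, 2.2, 0, 0, 0, 3.4, 0.1, 0, 0, 4.6, 0.2, 0, 0, 5.8, 0.3, 0, 0, 7, 0.4, 0, 0, 8.2, 0.4, 0, 0, 9.4, 0.5, 0]'

```text
time_s: 8.5
tcp_pos: [0.486, -0.0327, 0.2365]
tcp_rot: [0.763, 0.647, 0.0, 0.0]
wrist_force: [-1.3, 0.6, -1.1]
grip_width: 0.0404
grasp_force: 0.5
```

>>> apply_moves --series '[0, 1.2, 0, 0, 0, 2.4, 0.1, 0, 0, 3.6, 0.2, 0, 0, 4.8, 0.3, 0, 0, 6, 0.4, 0, 0, 7, 0.5, 0, 0, 7.7, 0.5, 0, 0, 7.7, 0.5, 0]'

```text
time_s: 9.5
tcp_pos: [0.5616, -0.0451, 0.2315]
tcp_rot: [0.763, 0.647, 0.0, 0.0]
wrist_force: [0.3, 0.8, -0.8]
grip_width: 0.0399
grasp_force: 0.0
```

>>> apply_moves --series '[0, 0.4, 0, 0, 0, 0.8, 0, 0, 0, 0.8, 0, 0]'

```text
time_s: 9.88
tcp_pos: [0.5692, -0.0464, 0.2316]
tcp_rot: [0.762, 0.647, 0.0, 0.0]
wrist_force: [0.4, -0.7, -0.5]
grip_width: 0.0401
grasp_force: 0.0
```

```bash
python3 - <<'E'
from h import *
s=manip.read_state(); q=s["tcp_pos"][:2]-np.array([.5463,-.0425]); ex=np.array([np.cos(.16),-np.sin(.16)])
print(s["tcp_pos"],q@ex,s["wrist_force"],s["grip_width"])
p,d,i,T=snap("scene","s4"); p,d,i,T=snap("top","t4")
E
```

```text
[ 0.5692347  -0.04639512  0.23158315] 0.023262326206455637 [ 0.36656796 -0.69063187 -0.47168872] 0.04008829945351997
```

View pics/s4.png

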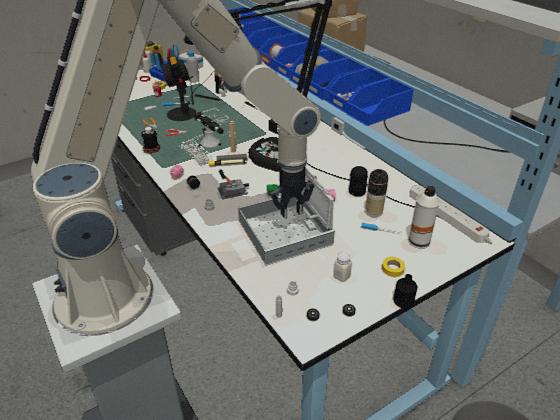

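The scene picture shows the cover standing nearly upright at (318,205). I push further to reach the stop.

>>> apply_moves --series '[0, 0.3, 0, 0, 0, 0.6, 0, 0, 0, 0.6, 0, 0]'

```text
time_s: 10.35
tcp_pos: [0.5752, -0.0474, 0.2315]
tcp_rot: [0.763, 0.647, 0.0, 0.0]
wrist_force: [0.4, 0.6, 0.5]
grip_width: 0.0404
grasp_force: 0.0
```

>>> apply_moves --series '[0, 0.2, 0, 0, 0, 0.4, 0, 0, 0, 0.4, 0, 0]'

```text
time_s: 10.72
tcp_pos: [0.5766, -0.0478, 0.2303]
tcp_rot: [0.763, 0.647, -0.002, -0.002]
wrist_force: [-10.3, 1.3, -0.5]
grip_width: 0.0397
grasp_force: 0.0
```

```bash
python3 - <<'E'
from h import *
s=manip.read_state(); q=s["tcp_pos"][:2]-np.array([.5463,-.0425]); ex=np.array([np.cos(.16),-np.sin(.16)])
print(s["tcp_pos"],q@ex,s["wrist_force"],s["grip_width"])
p,d,i,T=snap("wrist","w5")
E
```

```text
[ 0.57659782 -0.04776304  0.23032401] 0.030749329367740965 [-10.34445336   1.29701101  -0.46864807] 0.039654716175235985
```

View pics/w5.png

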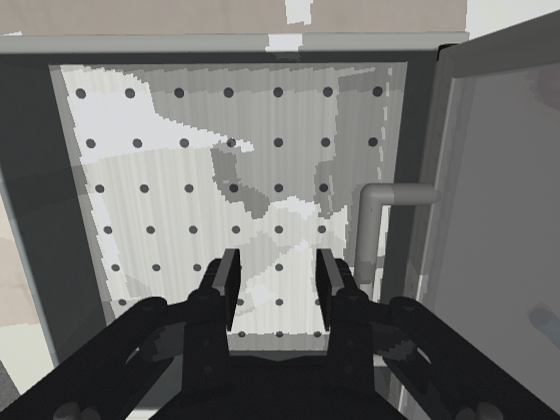

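The cover is at its stop: 10 N at the box x expected for folded, and the picture shows the front panel upright with the bar at (370,200). The floor is clear. Backing off and going to the left-hand parts.

>>> apply_moves --series '[0, -3, 0, 0, 0, -5, 0, 0, 0, -5, -6, 0, 0, -5, -12, 0, 6, -8, -15, -10, 12, -11, -15, -20, 18, -14, -15, -30, 24, -17, -15, -40]' --fingers 8.5

```text
time_s: 11.78
tcp_pos: [0.4566, 0.1954, 0.3821]
tcp_rot: [0.493, 0.87, 0.001, 0.001]
wrist_force: [0.8, 0.4, 0.2]
grip_width: 0.0849
grasp_force: 0.0
```

```bash
python3 - <<'E'
from h import *
s=manip.read_state(); M=R.from_quat(s["tcp_rot"]).as_matrix(); print(s["tcp_pos"],np.degrees(np.arctan2(M[1,0],M[0,0])), (M.T@(np.array([.44,.255,.38])-s["tcp_pos"])*100).round(1))
E
```

```text
[0.45656262 0.19537782 0.38205366] 120.93431855517318 [6.  1.6 0.2]
```

>>> apply_moves --series '[6, 1.6, 0, -59, 6, 1.6, 0, -59, 6, 1.6, 0, -59, 6, 1.6, 0, -59, 6, 1.6, 0, -59, 6, 1.6, 0, -59, 6, 1.6, 0, -59]'

```text
time_s: 12.65
tcp_pos: [0.4405, 0.2535, 0.3815]
tcp_rot: [0.004, 1.0, 0.0, 0.0]
wrist_force: [0.1, -0.5, 0.4]
grip_width: 0.0852
grasp_force: 0.0
```

```bash
cat >> h.py <<'E'
def see(names,fn,crop=None):
    p,d,i,T=snap("wrist",fn); s=manip.read_state(); M=R.from_quat(s["tcp_rot"]).as_matrix()
    print(s["time_s"],"tcp",s["tcp_pos"].round(4),"yaw",np.degrees(np.arctan2(M[1,0],M[0,0])).round(1))
    C=cloud(i,T,d)
    for n,h in names.items():
        for r in manip.outline_of("wrist",n)[:3]:
            m=r["mask"]; u,v=r["position"]; P=px2w(i,T,u,v,z=h)
            top=C[m&(d>0)]; top=top[(top[:,2]>h-.006)&(top[:,2]<h+.006)]
            mid=(top.min(0)+top.max(0))/2 if len(top) else P
            rect=cv2.minAreaRect((top[:,:2]*1000).astype(np.float32)) if len(top)>5 else None
            print(n,round(r["confidence"],2),np.round([u,v]),"px",P[:2].round(4),"depthmid",mid[:2].round(4),"rect",rect)
E
python3 - <<'E'
from h import *
see(dict(mount_a=.028,carrier=.039),"w6")
im=cv2.imread("pics/w6.png"); cv2.imwrite("pics/w6c.png",cv2.resize(im[60:260,200:500],None,fx=2.5,fy=2.5,interpolation=cv2.INTER_CUBIC))
E
```

```text
12.7 tcp [0.4404 0.2534 0.3815] yaw 179.5
mount_a 0.77 [229. 146.] px [0.4027 0.203 ] depthmid [0.4103 0.198 ] rect ((410.24591064453125, 197.96585083007812), (21.974246978759766, 21.819686889648438), 88.29740142822266)
carrier 0.85 [113. 398.] px [0.746  0.0239] depthmid [0.7638 0.016 ] rect ((761.6561279296875, 17.35987091064453), (27.941808700561523, 37.156089782714844), 62.460845947265625)
carrier 0.83 [198. 318.] px [0.6129 0.1534] depthmid [0.6203 0.1471] rect ((621.3772583007812, 146.43638610839844), (26.96599006652832, 38.083091735839844), 70.55181121826172)
carrier 0.71 [357. 157.] px [0.413  0.3371] depthmid [0.4187 0.3357] rect ((418.6830749511719, 335.7868347167969), (36.76812744140625, 28.26712417602539), 86.86356353759766)
```

View pics/w6c.png

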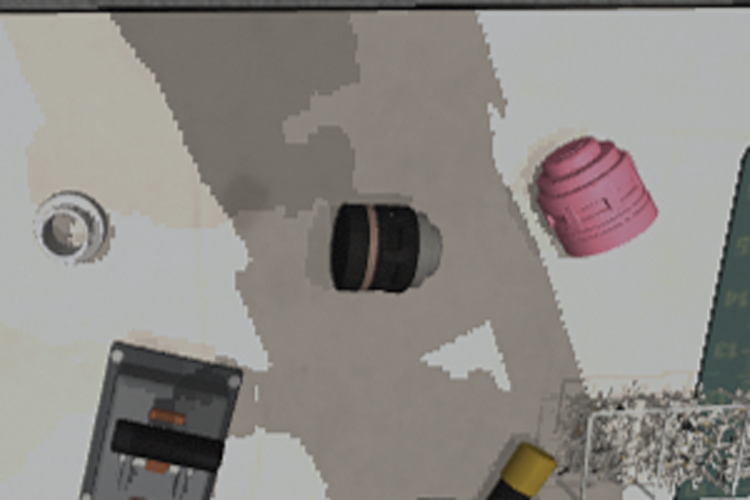

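Crop: a ring mount at crop (70,230). The black carrier is at crop (388,250), with its pale nose to the right (world +y) and its axis roughly along y. The pink drum is a decoy.

```bash
python3 - <<'E'
from h import *
i,T=T_wc("wrist")
print(px2w(i,T,[228,228],[150,154],z=.028).round(4))
print("drum back end / front / nose tip",px2w(i,T,[334,368,377],[159,161,162],z=.0195).round(4))
print("silhouette top/bot edges",px2w(i,T,[350,350],[142,177],z=.0195).round(4))
print("drum top line", px2w(i,T,[338,366],[158,160],z=.039).round(4))
E
```

```text
[[0.4065 0.2017 0.028 ]
 [0.4108 0.2014 0.028 ]]
drum back end / front / nose tip [[0.4188 0.3169 0.0195]
 [0.4213 0.3547 0.0195]
 [0.4225 0.3648 0.0195]]
silhouette top/bot edges [[0.4003 0.3334 0.0195]
 [0.4393 0.336  0.0195]]
drum top line [[0.4143 0.3174 0.039 ]
 [0.4167 0.3467 0.039 ]]
```

>>> apply_moves --series '[2.1, 8.2, 5, 80, 2.1, 8.2, 5, 80, 2.1, 8.2, 5, 80, 2.1, 8.2, 5, 80, 2.1, 8.2, 5, 80, 2.1, 8.2, 5, 80, 2.1, 8.2, 5, 80, 2.1, 8.2, 5, 80]'

```text
time_s: 13.8
tcp_pos: [0.42, 0.3356, 0.3314]
tcp_rot: [0.648, 0.762, 0.0, -0.0]
wrist_force: [0.6, -0.8, -0.0]
grip_width: 0.085
grasp_force: 0.0
```

>>> apply_moves --series '[0, 0, 0, 10, 0, 0, 3, 13, 0, 0, 3, 13]'

```text
time_s: 14.18
tcp_pos: [0.4193, 0.335, 0.2999]
tcp_rot: [0.728, 0.686, -0.002, -0.0]
wrist_force: [0.5, 0.6, 0.1]
grip_width: 0.0848
grasp_force: 0.0
```

```bash
python3 - <<'E'
from h import *
see(dict(carrier=.039),"w7"); print(to_tool([.4195,.335,.022]))
E
```

```text
14.225 tcp [0.4197 0.3354 0.301 ] yaw 86.7
carrier 0.94 [280. 197.] px [0.4208 0.345 ] depthmid [0.4183 0.337 ] rect ((418.2871398925781, 337.212890625), (35.9981575012207, 27.96700096130371), 87.56147766113281)
carrier 0.77 [241.  92.] px [0.3977 0.4257] depthmid [0.3986 0.4294] rect ((397.5057067871094, 427.741455078125), (36.22444152832031, 27.95132064819336), 35.05620193481445)
[-0.05922846 -0.03883356 12.47208379]
```

View pics/w7.png

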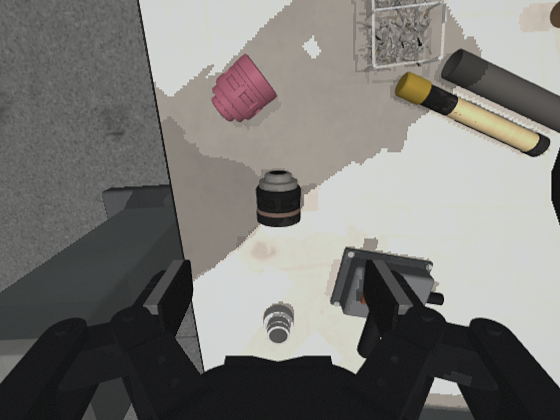

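The carrier is centred at column 279, nose up in the image (+y). Descending to grip it.

>>> apply_moves --series '[0, 0, 5, 0, 0, 0, 9, 0, 0, 0, 11, 0, 0, 0, 12.3, 0, 0, 0, 12.3, 0]'

```text
time_s: 14.9
tcp_pos: [0.4201, 0.3357, 0.1785]
tcp_rot: [0.728, 0.686, -0.0, -0.0]
wrist_force: [-0.6, 0.4, 0.1]
grip_width: 0.0844
grasp_force: 0.0
```

>>> apply_moves --series '[0, 0, 0, 0, 0, 0, 0, 0, 0, 0, 0, 0, 0, 0, 0, 0, 0, 0, 0, 0, 0, 0, 0, 0]' --fingers 2 --squeeze 40

```text
time_s: 15.65
tcp_pos: [0.4203, 0.3358, 0.1793]
tcp_rot: [0.728, 0.686, 0.001, 0.0]
wrist_force: [0.1, -0.3, 4.7]
grip_width: 0.0385
grasp_force: 40.5
```

>>> apply_moves --series '[0, 0, -2, 0, 0, 0, -8, 0, 0, 0, -12, 0, 0, 0, -14, 0, 0, 0, -14, 0]'

```text
time_s: 16.27
tcp_pos: [0.4203, 0.3359, 0.3202]
tcp_rot: [0.728, 0.686, 0.002, 0.0]
wrist_force: [0.1, -0.1, -1.5]
grip_width: 0.0386
grasp_force: 40.5
```

```bash
cat >> h.py <<'E'
O=np.array([.5463,-.0425]); ex=np.array([np.cos(.16),-np.sin(.16)]); ey=np.array([np.sin(.16),np.cos(.16)])
def goto(P,z):
    """box-frame xy (m) or world -> tool shift"""
    return to_tool([*P,z]).round(2)
def box(x,y): return O+x*ex+y*ey
def to_box(p): q=np.asarray(p)[:2]-O; return q@ex,q@ey
E
python3 - <<'E'
from h import *
s=manip.read_state(); print(s["tcp_pos"],s["grip_width"],s["grasp_force"])
print(goto(box(-.045,.066),.16), box(-.045,.066))
E
```

```text
[0.42030977 0.33589523 0.32019964] 0.038602711179162814 40.50057649612427
[-30.05  10.94   0.47] [0.51238977 0.02982632]
```

>>> apply_moves --series '[-5, 1.8, 0, 0, -11, 4, 0, 1, -17, 6.2, 0, 3, -23, 8.4, 0, 5, -28, 10.2, 0, 6, -30, 10.9, 0, 6, -30, 10.9, 0, 6]'

```text
time_s: 17.15
tcp_pos: [0.5109, 0.0283, 0.3171]
tcp_rot: [0.763, 0.646, -0.001, -0.001]
wrist_force: [-0.4, 0.7, -0.6]
grip_width: 0.0388
grasp_force: 40.5
```

```bash
python3 - <<'E'
from h import *
see({},"w8"); s=manip.read_state(); print(to_box(s["tcp_pos"]),s["grip_width"])
E
```

```text
17.2 tcp [0.5107 0.0293 0.3173] yaw 80.5
(np.float64(-0.04655410401060766), np.float64(0.06519862227485194)) 0.03839288899001726
```

View pics/w8.png

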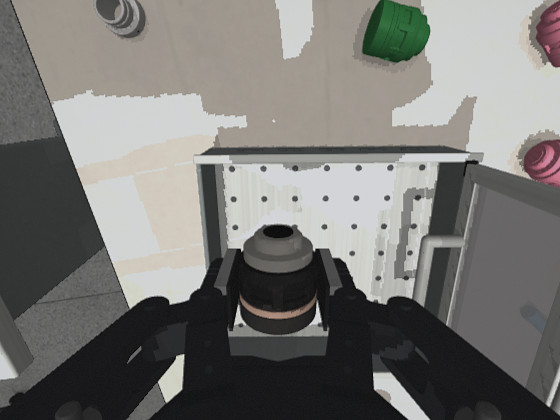

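The carrier is held level over the left half of the open box. Lowering and releasing.

>>> apply_moves --series '[0, 0, 6, 0, 0, 0, 10.5, 0, 0, 0, 12.5, 0, 0, 0, 13.1, 0, 0, 0, 13.2, 0, 0, 0, 13.2, 0]'

```text
time_s: 17.95
tcp_pos: [0.5115, 0.0301, 0.1873]
tcp_rot: [0.762, 0.647, 0.001, 0.0]
wrist_force: [-0.3, -0.0, -0.3]
grip_width: 0.0384
grasp_force: 40.6
```

>>> apply_moves --series '[0, 0, 0, 0, 0, 0, 0, 0, 0, 0, 0, 0, 0, 0, -2, 0, 0, 0, -7, 0, 0, 0, -13, 0, 6, -6, -16, 0]' --fingers 5.4

```text
time_s: 18.82
tcp_pos: [0.4792, 0.0768, 0.3411]
tcp_rot: [0.764, 0.645, 0.003, 0.002]
wrist_force: [-0.5, 0.4, -0.2]
grip_width: 0.0541
grasp_force: 0.0
```

```bash
python3 - <<'E'
from h import *
s=manip.read_state(); M=R.from_quat(s["tcp_rot"]).as_matrix(); print(s["tcp_pos"],s["grip_width"],(M.T@(np.array([.44,.1995,.33])-s["tcp_pos"])*100).round(1))
see(dict(carrier=.045),"w9")
E
```

```text
[0.47916457 0.0767632  0.34112802] 0.0540644924266099 [11.4 -5.9  1.1]
18.875 tcp [0.4742 0.0811 0.3413] yaw 80.5
carrier 0.88 [417.  90.] px [0.6108 0.1491] depthmid [0.6189 0.1473] rect ((619.06494140625, 148.37060546875), (5.212334156036377, 28.162683486938477), 68.14705657958984)
carrier 0.87 [551.  93.] px [0.7219 0.1274] depthmid [0.7219 0.1274] rect None
carrier 0.75 [544. 198.] px [0.7256 0.0339] depthmid [0.7256 0.0339] rect None
```

>>> apply_moves --series '[11.2, -5.3, 3, -80, 11.2, -5.3, 3, -80, 11.2, -5.3, 3, -80, 11.2, -5.3, 3, -80, 11.2, -5.3, 3, -80, 11.2, -5.3, 3, -80, 11.2, -5.3, 3, -80, 11.2, -5.3, 3, -80]' --fingers 7

```text
time_s: 19.92
tcp_pos: [0.4428, 0.1964, 0.3069]
tcp_rot: [0.166, 0.986, -0.0, -0.0]
wrist_force: [0.1, 0.2, 0.0]
grip_width: 0.0701
grasp_force: 0.0
```

>>> apply_moves --series '[0, 0, 0, -10, 0, 0, 0, -10, 0, 0, 0, -10]'

```text
time_s: 20.3
tcp_pos: [0.4428, 0.1966, 0.3071]
tcp_rot: [0.084, 0.997, -0.0, -0.0]
wrist_force: [-0.1, -0.5, -0.0]
grip_width: 0.0697
grasp_force: 0.0
```

```bash
python3 - <<'E'
from h import *
see(dict(mount_a=.028),"w10"); print(goto([.409,.200],.02))
im=cv2.imread("pics/w10.png"); 
i,T=T_wc("wrist"); 
for P in([.409,.2,.028],[.409,.2,0]): print(w2px(i,T,np.array(P)))
E
```

```text
20.35 tcp [0.4428 0.1966 0.3071] yaw 170.4
mount_a 0.69 [270. 152.] px [0.3997 0.1984] depthmid [0.4103 0.1979] rect ((410.15478515625, 198.1996612548828), (21.782495498657227, 22.15900993347168), 78.71028137207031)
[ 3.38 -0.22 13.22]
[273.82142331 162.75366154]
[274.18707022 157.09199209]
```

View pics/w10.png

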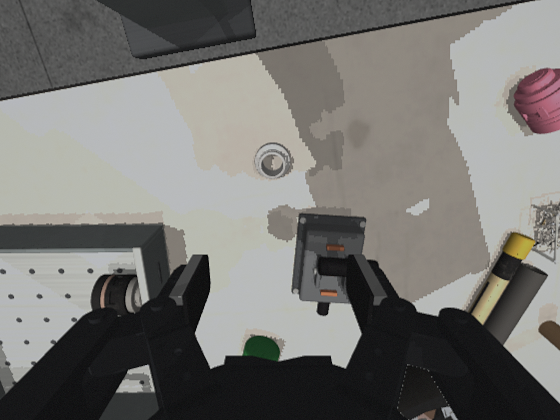

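Wrist view: the mount is at (273,161), and the carrier stands well placed in the box at (118,293). Gripping the mount.

>>> apply_moves --series '[3.3, -0.3, 3, 0, 3.3, -0.3, 8, 0, 3.3, -0.3, 11, 0, 3.3, -0.3, 12.5, 0, 3.3, -0.3, 12.9, 0, 3.3, -0.3, 12.9, 0]'

```text
time_s: 21.15
tcp_pos: [0.4101, 0.1993, 0.1788]
tcp_rot: [0.082, 0.997, 0.0, 0.0]
wrist_force: [-0.5, 0.3, 0.5]
grip_width: 0.0702
grasp_force: 0.0
```

>>> apply_moves --series '[0, 0, 0, 0, 0, 0, 0, 0, 0, 0, 0, 0, 0, 0, 0, 0, 0, 0, 0, 0, 0, 0, 0, 0]' --fingers 1.5

```text
time_s: 21.9
tcp_pos: [0.41, 0.1994, 0.1792]
tcp_rot: [0.082, 0.997, 0.0, 0.001]
wrist_force: [-2.0, 0.2, 10.9]
grip_width: 0.0287
grasp_force: 38.7
```

>>> apply_moves --series '[0, 0, -2, 0, 0, 0, -8, 0, 0, 0, -12, 0, 0, 0, -14, 0, 0, 0, -14, 0]'

```text
time_s: 22.52
tcp_pos: [0.4101, 0.1993, 0.3198]
tcp_rot: [0.082, 0.997, 0.001, 0.002]
wrist_force: [-0.2, -0.3, -1.1]
grip_width: 0.0285
grasp_force: 39.9
```

```bash
python3 - <<'E'
from h import *
s=manip.read_state(); print(s["tcp_pos"],s["grip_width"],s["grasp_force"])
print(goto(box(-.02,.007),.16), to_box([.4095,.1987]))
E
```

```text
[0.41006625 0.19930146 0.31981648] 0.028541504373483118 39.8832276253961
[-15.33 -20.98   0.48] (np.float64(-0.1734802438011419), np.float64(0.21632449008537236))
```

>>> apply_moves --series '[-3, -4, 0, 0, -6, -8, 0, 0, -9, -12.5, 0, 0, -12, -16.5, 0, 0, -14.5, -20, 0, 0, -15.3, -21, 0, 0, -15.3, -21, 0, 0, -15.3, -21, 4, 0]'

```text
time_s: 23.52
tcp_pos: [0.5272, -0.0321, 0.2795]
tcp_rot: [0.082, 0.997, 0.0, 0.002]
wrist_force: [0.7, 0.2, -0.7]
grip_width: 0.0288
grasp_force: 39.9
```

>>> apply_moves --series '[0, 0, 5, 0, 0, 0, 8, 0, 0, 0, 9, 0, 0, 0, 9.25, 0, 0, 0, 9.25, 0, 0, 0, 9.25, 0]'

```text
time_s: 24.28
tcp_pos: [0.5269, -0.0329, 0.1869]
tcp_rot: [0.082, 0.997, 0.0, 0.001]
wrist_force: [-0.1, 0.5, -1.1]
grip_width: 0.0289
grasp_force: 39.9
```

>>> apply_moves --series '[0, 0, 0, 0, 0, 0, 0, 0, 0, 0, 0, 0, 0, 0, -2, 0, 0, 0, -8, 0, 0, 0, -14, 0, 1, -4, -14, 0, 3, -9, -14, 0]' --fingers 4.4 --squeeze 30

```text
time_s: 25.28
tcp_pos: [0.4824, -0.1174, 0.3269]
tcp_rot: [0.081, 0.997, -0.0, 0.001]
wrist_force: [0.1, -0.9, -0.4]
grip_width: 0.0437
grasp_force: 0.0
```

```bash
python3 - <<'E'
from h import *
see(dict(mount_a=.034,cap_a=.012,steel_sleeve=.064),"w11"); s=manip.read_state(); print(to_box(s["tcp_pos"]))
E
```

```text
25.325 tcp [ 0.4787 -0.121   0.326 ] yaw 170.7
mount_a 0.84 [124. 160.] px [ 0.4282 -0.2442] depthmid [ 0.4297 -0.2569] rect ((431.49029541015625, -257.5605163574219), (20.08121681213379, 15.132044792175293), 46.60080337524414)
mount_a 0.6 [363. 218.] px [ 0.5165 -0.0415] depthmid [ 0.5278 -0.033 ] rect ((527.580322265625, -33.049713134765625), (22.01690673828125, 22.366907119750977), 85.62035369873047)
cap_a 0.88 [ 10. 250.] px [ 0.5023 -0.4049] depthmid [ 0.506  -0.4146] rect ((507.8175964355469, -412.72943115234375), (16.552017211914062, 33.03070831298828), 67.38407897949219)
cap_a 0.58 [ 24. 171.] px [ 0.4249 -0.354 ] depthmid [ 0.424  -0.3563] rect ((423.72900390625, -355.8196105957031), (33.24095916748047, 33.13959503173828), 44.093326568603516)
cap_a 0.52 [388. 376.] px [ 0.7405 -0.0216] depthmid [ 0.7405 -0.0216] rect None
steel_sleeve 0.76 [26. 84.] px [ 0.3611 -0.2796] depthmid [ 0.3562 -0.3012] rect ((356.8608703613281, -300.7202453613281), (3.0954806804656982, 11.413585662841797), 63.10047149658203)
(np.float64(-0.051704374794298014), np.float64(-0.08440142948000931))
```

>>> apply_moves --series '[-0.3, -13.2, 0, 0, -0.3, -13.2, 0, 0, -0.3, -13.2, 2, 0, -0.3, -13.2, 2, 0, -0.3, -13.2, 2, 0]' --fingers 7

```text
time_s: 26.1
tcp_pos: [0.4642, -0.2467, 0.3059]
tcp_rot: [0.081, 0.997, 0.0, -0.0]
wrist_force: [-0.9, -0.5, 0.5]
grip_width: 0.07
grasp_force: 0.0
```

```bash
python3 - <<'E'
from h import *
see(dict(mount_a=.028,cap_a=.012,steel_sleeve=.064),"w12")
E
```

```text
26.15 tcp [ 0.4643 -0.2466  0.3062] yaw 170.7
mount_a 0.97 [513. 225.] px [ 0.5193 -0.0431] depthmid [ 0.5272 -0.0337] rect ((527.453125, -33.81745910644531), (23.380462646484375, 22.317989349365234), 32.57365036010742)
mount_a 0.85 [258. 157.] px [ 0.4237 -0.2556] depthmid [ 0.43   -0.2579] rect ((429.98065185546875, -257.8612060546875), (22.528858184814453, 22.136669158935547), 30.082752227783203)
cap_a 0.8 [150. 172.] px [ 0.4235 -0.3539] depthmid [ 0.4241 -0.356 ] rect ((424.0284423828125, -356.00433349609375), (32.63053512573242, 32.8149528503418), 13.337212562561035)
cap_a 0.79 [113. 258.] px [ 0.5001 -0.415 ] depthmid [ 0.5046 -0.4207] rect ((504.2331237792969, -420.75445556640625), (32.79534149169922, 32.02416229248047), 84.43000793457031)
cap_a 0.6 [559. 203.] px [0.5126 0.0091] depthmid [0.5145 0.0112] rect ((514.3250122070312, 10.523225784301758), (3.4851253032684326, 14.850516319274902), 79.55294036865234)
steel_sleeve 0.86 [167.  78.] px [ 0.3575 -0.3006] depthmid [ 0.3538 -0.3072] rect ((353.8706970214844, -307.455078125), (16.547077178955078, 16.01387596130371), 63.47010040283203)
```

>>> apply_moves --series '[3.2, -1.7, 3, 0, 3.2, -1.7, 8, 0, 3.2, -1.7, 11, 0, 3.2, -1.7, 12.5, 0, 3.2, -1.7, 12.8, 0, 3.2, -1.7, 12.8, 0]'

```text
time_s: 27.05
tcp_pos: [0.4298, -0.2593, 0.1785]
tcp_rot: [0.082, 0.997, -0.0, 0.001]
wrist_force: [0.1, -0.2, 0.3]
grip_width: 0.07
grasp_force: 0.0
```

>>> apply_moves --series '[0, 0, 0, 0, 0, 0, 0, 0, 0, 0, 0, 0, 0, 0, 0, 0, 0, 0, 0, 0, 0, 0, 0, 0]' --fingers 1.5

```text
time_s: 27.8
tcp_pos: [0.4296, -0.2593, 0.1786]
tcp_rot: [0.082, 0.997, -0.0, 0.001]
wrist_force: [-0.1, 0.8, 9.1]
grip_width: 0.0283
grasp_force: 29.1
```

>>> apply_moves --series '[0, 0, -2, 0, 0, 0, -8, 0, 0, 0, -12, 0, 0, 0, -14, 0, 0, 0, -14, 0]'

```text
time_s: 28.42
tcp_pos: [0.4297, -0.2594, 0.3194]
tcp_rot: [0.082, 0.997, -0.001, 0.002]
wrist_force: [0.3, -0.4, -1.0]
grip_width: 0.0287
grasp_force: 29.7
```

```bash
python3 - <<'E'
from h import *
s=manip.read_state(); print(s["tcp_pos"],s["grip_width"],s["grasp_force"])
print(goto(box(-.02,-.055),.16))
E
```

```text
[ 0.4296707  -0.2594334   0.31935093] 0.028689052706433568 29.73238465914619
[-5.94 17.82  0.43]
```

>>> apply_moves --series '[-1.5, 5, 0, 0, -3, 10, 0, 0, -4.5, 14, 0, 0, -5.9, 17.8, 0, 0, -5.9, 17.8, 0, 0, -5.9, 17.8, 4, 0]'

```text
time_s: 29.18
tcp_pos: [0.5174, -0.0933, 0.2784]
tcp_rot: [0.081, 0.997, -0.0, 0.002]
wrist_force: [0.9, 0.3, -1.9]
grip_width: 0.0287
grasp_force: 29.8
```

>>> apply_moves --series '[0, 0, 5, 0, 0, 0, 8, 0, 0, 0, 9, 0, 0, 0, 9.25, 0, 0, 0, 9.25, 0, 0, 0, 9.25, 0]'

```text
time_s: 29.92
tcp_pos: [0.517, -0.0933, 0.1863]
tcp_rot: [0.082, 0.997, -0.0, 0.001]
wrist_force: [0.2, -0.2, -1.2]
grip_width: 0.0285
grasp_force: 29.8
```

>>> apply_moves --series '[0, 0, 0, 0, 0, 0, 0, 0, 0, 0, 0, 0, 0, 0, -2, 0, 0, 0, -8, 0, 0, 0, -14, 0, 1, -5, -14, 0, 3, -10, -14, 0]' --fingers 4.4

```text
time_s: 30.92
tcp_pos: [0.4708, -0.1878, 0.3265]
tcp_rot: [0.081, 0.997, -0.0, 0.001]
wrist_force: [-0.8, -0.6, -0.6]
grip_width: 0.0446
grasp_force: 0.0
```

```bash
python3 - <<'E'
from h import *
s=manip.read_state(); M=R.from_quat(s["tcp_rot"]).as_matrix(); print(s["tcp_pos"])
print("to cap1 view",(M.T@(np.array([.455,-.352,.305])-s["tcp_pos"])*100).round(1))
E
```

```text
[ 0.47081001 -0.18778734  0.32647709]
to cap1 view [ -1.1 -16.5   2.2]
```

>>> apply_moves --series '[-1, -5, 0, 0, -1, -11, 1, 0, -1, -16, 2, 0, -1, -16, 2, 0, -1, -16, 2, 0]' --fingers 7

```text
time_s: 31.55
tcp_pos: [0.4542, -0.3461, 0.305]
tcp_rot: [0.082, 0.997, 0.0, -0.0]
wrist_force: [0.7, 0.3, -0.3]
grip_width: 0.0698
grasp_force: 0.0
```

```bash
python3 - <<'E'
from h import *
see(dict(mount_a=.034,cap_a=.012,steel_sleeve=.064),"w13")
s=manip.read_state();print(s["qpos"])
E
```

```text
31.6 tcp [ 0.4544 -0.3456  0.3052] yaw 170.6
mount_a 0.94 [551. 221.] px [ 0.5073 -0.1161] depthmid [ 0.5187 -0.1039] rect ((518.7943725585938, -104.16312408447266), (10.599127769470215, 1.8050236701965332), 8.920194625854492)
cap_a 0.8 [259. 166.] px [ 0.4235 -0.3566] depthmid [ 0.424  -0.3571] rect ((423.79296875, -357.2375793457031), (33.08063888549805, 33.28720474243164), 80.45178985595703)
cap_a 0.66 [215. 250.] px [ 0.4974 -0.4136] depthmid [ 0.5048 -0.4199] rect ((503.67059326171875, -417.9573669433594), (33.858585357666016, 26.642818450927734), 24.0054931640625)
steel_sleeve 0.72 [549. 370.] px [ 0.6401 -0.1279] depthmid [ 0.6276 -0.1376] rect ((628.565185546875, -137.74314880371094), (36.71834182739258, 3.6712636947631836), 81.06947326660156)
steel_sleeve 0.57 [310.  64.] px [ 0.3548 -0.3073] depthmid [ 0.3537 -0.3076] rect ((353.7439880371094, -307.8389892578125), (15.858536720275879, 16.016891479492188), 34.18361282348633)
[-6.52104470e-01  3.84362913e-01  1.83669072e+00  1.49715627e-04
  9.20359828e-01 -2.06091454e+00]
```

>>> apply_moves --series '[2.8, -1.6, 3, 0, 2.8, -1.6, 8, 0, 2.8, -1.6, 11, 0, 2.8, -1.6, 12.5, 0, 2.8, -1.6, 13.1, 0, 2.8, -1.6, 13.1, 0]'

```text
time_s: 32.5
tcp_pos: [0.4247, -0.3577, 0.1748]
tcp_rot: [0.081, 0.997, -0.0, 0.0]
wrist_force: [0.5, -0.4, 0.2]
grip_width: 0.0698
grasp_force: 0.0
```

>>> apply_moves --series '[0, 0, 0, 0, 0, 0, 0, 0, 0, 0, 0, 0, 0, 0, 0, 0, 0, 0, 0, 0, 0, 0, 0, 0]' --fingers 1.5

```text
time_s: 33.25
tcp_pos: [0.4245, -0.3579, 0.1752]
tcp_rot: [0.082, 0.997, -0.0, 0.001]
wrist_force: [-0.8, 0.8, 6.8]
grip_width: 0.0326
grasp_force: 29.2
```

>>> apply_moves --series '[0, 0, -2, 0, 0, 0, -8, 0, 0, 0, -12, 0, 0, 0, -14, 0, 0, 0, -14, 0]'

```text
time_s: 33.88
tcp_pos: [0.4246, -0.358, 0.3161]
tcp_rot: [0.082, 0.997, -0.001, 0.002]
wrist_force: [0.4, 1.2, -0.5]
grip_width: 0.0321
grasp_force: 30.0
```

```bash
python3 - <<'E'
from h import *
s=manip.read_state(); print(s["tcp_pos"],s["grip_width"],s["grasp_force"])
print(goto(box(-.075,.007),.16),goto(box(-.075,-.055),.16))
E
```

```text
[ 0.42457285 -0.35802224  0.31611939] 0.032130076284525265 30.020379424095154
[ 0.68 33.82  0.04] [ 0.66 27.62  0.05]
```

>>> apply_moves --series '[0.7, 5, 0, 0, 0.7, 11, 0, 0, 0.7, 17, 0, 0, 0.7, 23, 0, 0, 0.7, 29, 0, 0, 0.7, 33.8, 0, 0, 0.7, 33.8, 0, 0, 0.7, 33.8, 4, 0]'

```text
time_s: 34.88
tcp_pos: [0.4734, -0.0229, 0.275]
tcp_rot: [0.081, 0.997, -0.0, 0.002]
wrist_force: [0.2, -0.1, -1.0]
grip_width: 0.0325
grasp_force: 30.1
```

>>> apply_moves --series '[0, 0, 5, 0, 0, 0, 8, 0, 0, 0, 9, 0, 0, 0, 9.3, 0, 0, 0, 9.3, 0, 0, 0, 9.3, 0]'

```text
time_s: 35.62
tcp_pos: [0.4728, -0.0233, 0.182]
tcp_rot: [0.082, 0.997, 0.0, 0.001]
wrist_force: [-0.3, 0.0, -0.8]
grip_width: 0.0325
grasp_force: 30.1
```

>>> apply_moves --series '[0, 0, 0, 0, 0, 0, 0, 0, 0, 0, 0, 0, 0, 0, -2, 0, 0, 0, -8, 0, 0, 0, -14, 0, 0, -5, -14, 0, -1, -11, -14, 0]' --fingers 4.6

```text
time_s: 36.62
tcp_pos: [0.4641, -0.1336, 0.3224]
tcp_rot: [0.08, 0.997, -0.0, 0.001]
wrist_force: [1.3, -1.5, -0.9]
grip_width: 0.0456
grasp_force: 0.0
```

>>> apply_moves --series '[-2, -5, 0, 0, -4, -11, 0, 0, -6, -17, 0, 0, -8, -23, 0, 0, -9, -28, 0, 0, -9, -28, 0, 0, -9, -28, 0, 0]' --fingers 7

```text
time_s: 37.5
tcp_pos: [0.5071, -0.4236, 0.3206]
tcp_rot: [0.082, 0.997, 0.001, -0.001]
wrist_force: [0.3, 0.3, 0.1]
grip_width: 0.0698
grasp_force: 0.0
```

```bash
python3 - <<'E'
from h import *
see(dict(mount_a=.034,cap_a=.012,bell=.091),"w14")
s=manip.read_state(); M=R.from_quat(s["tcp_rot"]).as_matrix();print(s["qpos"], (M.T@(np.array([.504,-.42,.305])-s["tcp_pos"])*100).round(1))
E
```

```text
37.55 tcp [ 0.5073 -0.4231  0.3208] yaw 170.6
cap_a 0.74 [283. 328.] px [ 0.6659 -0.4428] depthmid [ 0.6379 -0.4451] rect ((636.0469970703125, -443.56719970703125), (53.64024353027344, 22.260669708251953), 82.01712799072266)
cap_a 0.72 [280. 188.] px [ 0.503  -0.4193] depthmid [ 0.5055 -0.4217] rect ((505.40008544921875, -421.61163330078125), (33.366546630859375, 33.359771728515625), 52.72975540161133)
bell 0.85 [282. 329.] px [ 0.598  -0.4344] depthmid [ 0.598  -0.4344] rect None
[-6.96788955e-01  4.89588986e-01  1.62214540e+00  1.41801971e-04
  1.03022112e+00 -2.10538687e+00] [0.4 0.2 1.6]
```

>>> apply_moves --series '[0.2, 0.1, 4, 0, 0.2, 0.1, 9, 0, 0.2, 0.1, 12, 0, 0.2, 0.1, 14, 0, 0.2, 0.1, 14.6, 0, 0.2, 0.1, 14.6, 0]'

```text
time_s: 38.45
tcp_pos: [0.506, -0.4228, 0.1758]
tcp_rot: [0.082, 0.997, -0.0, 0.0]
wrist_force: [0.0, -0.3, -0.2]
grip_width: 0.0698
grasp_force: 0.0
```

>>> apply_moves --series '[0, 0, 0, 0, 0, 0, 0, 0, 0, 0, 0, 0, 0, 0, 0, 0, 0, 0, 0, 0, 0, 0, 0, 0]' --fingers 1.5

```text
time_s: 39.2
tcp_pos: [0.506, -0.4231, 0.1765]
tcp_rot: [0.082, 0.997, -0.0, 0.001]
wrist_force: [-1.5, 0.6, 4.3]
grip_width: 0.0323
grasp_force: 29.2
```

>>> apply_moves --series '[0, 0, -2, 0, 0, 0, -8, 0, 0, 0, -12, 0, 0, 0, -14, 0, 0, 0, -14, 0]'

```text
time_s: 39.83
tcp_pos: [0.5059, -0.423, 0.3169]
tcp_rot: [0.082, 0.997, -0.001, 0.001]
wrist_force: [0.0, 1.1, -0.4]
grip_width: 0.0322
grasp_force: 30.0
```

```bash
python3 - <<'E'
from h import *
s=manip.read_state(); print(s["tcp_pos"],s["grip_width"],s["grasp_force"])
print(goto(box(-.075,-.055),.16))
E
```

```text
[ 0.50589706 -0.42298357  0.31691854] 0.032169092304316506 29.978107810020447
[ 9.73 32.69  0.12]
```

>>> apply_moves --series '[1.5, 5, 0, 0, 3.2, 11, 0, 0, 5, 17, 0, 0, 7, 23, 0, 0, 8.6, 29, 0, 0, 9.7, 32.7, 0, 0, 9.7, 32.7, 0, 0, 9.7, 32.7, 4, 0]'

```text
time_s: 40.83
tcp_pos: [0.4644, -0.0845, 0.2758]
tcp_rot: [0.081, 0.997, -0.0, 0.002]
wrist_force: [0.1, 0.5, -0.5]
grip_width: 0.0323
grasp_force: 30.1
```

>>> apply_moves --series '[0, 0, 5, 0, 0, 0, 8, 0, 0, 0, 9, 0, 0, 0, 9.3, 0, 0, 0, 9.3, 0, 0, 0, 9.3, 0]'

```text
time_s: 41.58
tcp_pos: [0.4636, -0.0847, 0.1826]
tcp_rot: [0.082, 0.997, -0.0, 0.0]
wrist_force: [0.5, -0.3, 0.5]
grip_width: 0.032
grasp_force: 32.3
```

>>> apply_moves --series '[0, 0, 0, 0, 0, 0, 0, 0, 0, 0, 0, 0, 0, 0, -2, 0, 0, 0, -8, 0, 0, 0, -14, 0, 0, 0, -20, 0, 0, 3, -20, 0]' --fingers 4.6

```text
time_s: 42.58
tcp_pos: [0.4695, -0.0555, 0.3871]
tcp_rot: [0.083, 0.997, -0.0, 0.005]
wrist_force: [0.6, 0.4, 0.5]
grip_width: 0.0462
grasp_force: 0.0
```

>>> apply_moves --series '[-2, 2, 0, 0, -5, 2, 0, 0, -5, 2, 0, 0]' --fingers 0

```text
time_s: 42.95
tcp_pos: [0.522, -0.0431, 0.3823]
tcp_rot: [0.081, 0.997, -0.0, 0.001]
wrist_force: [-0.7, -0.6, 0.4]
grip_width: 0.0
grasp_force: 0.0
```

```bash
python3 - <<'E'
from h import *
see(dict(mount_a=.034,cap_a=.018,carrier=.045),"w15")
s=manip.read_state(); print(s["qpos"],to_box(s["tcp_pos"]))
E
```

```text
43.0 tcp [ 0.5209 -0.0431  0.3819] yaw 170.6
mount_a 0.74 [235. 179.] px [ 0.5118 -0.0874] depthmid [ 0.5167 -0.0927] rect ((516.6560668945312, -92.79777526855469), (21.857675552368164, 21.603191375732422), 81.49370574951172)
mount_a 0.72 [286. 176.] px [ 0.5173 -0.0319] depthmid [ 0.5275 -0.0326] rect ((527.4393310546875, -32.61576843261719), (21.96704864501953, 22.573579788208008), 80.62055969238281)
mount_a 0.62 [286. 131.] px [ 0.4707 -0.0245] depthmid [ 0.4707 -0.0245] rect None
cap_a 0.98 [287. 131.] px [ 0.4728 -0.0239] depthmid [ 0.4723 -0.0225] rect ((472.31878662109375, -22.641494750976562), (33.115116119384766, 32.472354888916016), 19.175554275512695)
cap_a 0.61 [234. 129.] px [ 0.4615 -0.0796] depthmid [ 0.4628 -0.0838] rect ((462.8086242675781, -83.67979431152344), (32.77863311767578, 33.6600456237793), 33.25020217895508)
carrier 0.82 [346. 156.] px [0.5041 0.0313] depthmid [0.5106 0.0292] rect ((511.320556640625, 29.277206420898438), (36.61556625366211, 28.267969131469727), 82.75003814697266)
carrier 0.71 [432. 325.] px [0.7309 0.1178] depthmid [0.7551 0.125 ] rect None
carrier 0.67 [442. 234.] px [0.608  0.1288] depthmid [0.6164 0.1445] rect ((616.8519897460938, 145.8134002685547), (4.786294937133789, 23.159456253051758), 71.09205627441406)
[-8.57935710e-02  2.17777691e-01  1.87560969e+00  2.05625788e-06
  1.04935406e+00 -1.49283136e+00] (np.float64(-0.02596453315269481), np.float64(-0.004906034831525332))
```

View pics/w15.png

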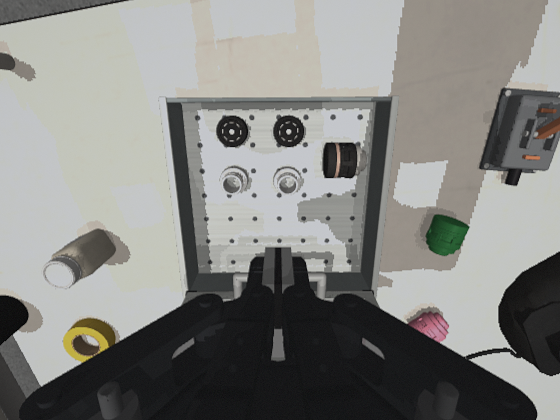

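All five parts stand inside the box: caps at (232,130) and (289,130), mounts at (235,180) and (288,180), and the carrier at (341,160). The isolator is still off and nothing is in the cover's way. I go behind the folded cover next and close it.

>>> apply_moves --series '[-5, 0.5, 0, 0, -11, 0.5, 0, 0, -16.6, 0.5, 0, 0, -16.6, 0.5, 0, 0, -16.6, 0.5, 3, 0, -16.6, 0.5, 5.7, 0, -16.6, 0.5, 5.7, 0]'

```text
time_s: 44.02
tcp_pos: [0.6834, -0.0652, 0.3232]
tcp_rot: [0.082, 0.997, 0.0, -0.003]
wrist_force: [-0.1, -0.4, -0.8]
grip_width: 0.0001
grasp_force: 0.0
```

```bash
python3 - <<'E'
from h import *
s=manip.read_state(); print(s["tcp_pos"],to_box(s["tcp_pos"]),s["wrist_force"],s["grip_width"])
E
```

```text
[ 0.6833989  -0.06519737  0.32317128] (np.float64(0.13896387840915228), np.float64(-0.0005651081742179346)) [-0.09232778 -0.44544253 -0.77653766] 6.429678150026742e-05
```

>>> apply_moves --series '[1.2, 0, 0, 0, 2.3, 0, 0, 0, 3.1, 0, 0, 0, 3.9, 0, 0, 0, 4.9, 0, 0.1, 0, 5.8, 0, 0.3, 0, 6.7, 0, 0.7, 0, 7.5, 0, 1.1, 0]'

```text
time_s: 45.02
tcp_pos: [0.6106, -0.0529, 0.3139]
tcp_rot: [0.082, 0.997, 0.0, -0.0]
wrist_force: [0.3, -0.5, 1.3]
grip_width: -0.0
grasp_force: 0.5
```

>>> apply_moves --series '[0.8, 0, 0.5, 0, 1.6, 0, 1.1, 0, 2.3, 0, 1.8, 0, 2.9, 0, 2.5, 0, 3.4, 0, 3.3, 0, 3.9, 0, 4.1, 0, 3.9, 0, 4.1, 0]'

```text
time_s: 45.9
tcp_pos: [0.5726, -0.0467, 0.2728]
tcp_rot: [0.082, 0.997, 0.0, -0.0]
wrist_force: [0.5, -0.3, -0.4]
grip_width: 0.0002
grasp_force: 0.0
```

```bash
python3 - <<'E'
from h import *
s=manip.read_state(); print(s["tcp_pos"],to_box(s["tcp_pos"]),s["wrist_force"])
p,d,i,T=snap("wrist","w16"); C=cloud(i,T,d)
# profile of the cover along box x at y=+-.07: median z
q=C[...,:2]-O; bx,by=q@ex,q@ey
for a in np.arange(-.12,.12,.02):
    m=(d>0)&(abs(bx-a)<.004)&(abs(abs(by)-.098)<.006); print(round(a,2),m.sum(),np.percentile(C[...,2][m],[10,50,90]).round(3) if m.sum() else "")
E
```

```text
[ 0.5726469  -0.04665321  0.27279478] (np.float64(0.026672055658851956), np.float64(9.737754463864798e-05)) [ 0.52190478 -0.27340194 -0.43214733]
-0.12 0 
-0.1 655 [0.062 0.065 0.067]
-0.08 710 [0.072 0.074 0.075]
-0.06 726 [0.08  0.082 0.084]
-0.04 765 [0.089 0.09  0.092]
-0.02 789 [0.097 0.099 0.101]
0.0 370 [0.101 0.104 0.106]
0.02 434 [0.097 0.099 0.1  ]
0.04 333 [0.089 0.09  0.092]
0.06 272 [0.08  0.082 0.083]
0.08 212 [0.072 0.073 0.075]
0.1 42 [0.065 0.066 0.066]
```

Cover slope is now ≈0.40. I press gently to make sure it is at its stop.

>>> apply_moves --series '[0.2, 0, 0.3, 0, 0.2, 0, 0.3, 0, 0.2, 0, 0.3, 0]'

```text
time_s: 46.32
tcp_pos: [0.5719, -0.0465, 0.2721]
tcp_rot: [0.082, 0.997, -0.0, 0.002]
wrist_force: [-0.6, 0.5, 15.3]
grip_width: 0.0001
grasp_force: 7.0
```

>>> apply_moves --series '[0, 0, 0.2, 0, 0, 0, 0.2, 0, 0, 0, 0.2, 0]'

```text
time_s: 46.7
tcp_pos: [0.5719, -0.0465, 0.2715]
tcp_rot: [0.082, 0.997, -0.0, 0.002]
wrist_force: [-6.0, 0.3, 32.8]
grip_width: 0.0003
grasp_force: 13.6
```

>>> apply_moves --series '[0, 0, -6, 0, 0, 0, -12, 0, 4, 6, -12, 0, 8, 12, -12, 0, 12, 18, -12, 0, 16, 24, -12, 0, 17.5, 26.8, -12, 0, 17.5, 26.8, -12, 0]'

```text
time_s: 47.7
tcp_pos: [0.4402, 0.2494, 0.3881]
tcp_rot: [0.08, 0.997, 0.0, -0.0]
wrist_force: [0.4, 0.0, 0.8]
grip_width: 0.0003
grasp_force: 0.0
```

```bash
python3 - <<'E'
from h import *
see(dict(isolator_grip=.077),"w17"); print(goto([.443,.246],.086))
E
```

```text
47.75 tcp [0.4407 0.2486 0.3881] yaw 170.8
isolator_grip 0.68 [274. 236.] px [0.4865 0.2397] depthmid [0.4856 0.2432] rect ((485.9886169433594, 242.92135620117188), (43.703269958496094, 13.228515625), 76.38033294677734)
[-0.19 -0.09 14.7 ]
```

>>> apply_moves --series '[0, 0.3, 5, 0, 0, 0.3, 10, 0, 0, 0.3, 14, 0, 0, 0.3, 14.7, 0, 0, 0.3, 14.7, 0]'

```text
time_s: 48.42
tcp_pos: [0.443, 0.2488, 0.2417]
tcp_rot: [0.082, 0.997, -0.0, -0.0]
wrist_force: [0.6, -0.0, 0.2]
grip_width: 0.0003
grasp_force: 0.0
```

>>> apply_moves --series '[0, 0, 0, 0, -1.5, -0.1, 0, 0, -3, -0.2, 0, 0, -4.2, -0.3, 0, 0, -5.4, -0.4, 0, 0, -6.5, -0.5, 0, 0, -7.6, -0.6, 0, 0, -8.4, -0.6, 0, 0]'

```text
time_s: 49.42
tcp_pos: [0.525, 0.2297, 0.2412]
tcp_rot: [0.082, 0.997, 0.0, 0.0]
wrist_force: [-0.1, -0.8, 0.5]
grip_width: 0.0001
grasp_force: 0.0
```

>>> apply_moves --series '[0, 0, 0, 0, 1, 0, -2, 0, 1, 0, -8, 0, 3, -5, -14, 0, 6, -10, -19, 0, 6, -14, -20, 0, 6, -14, -20, 0, 6, -14, -20, 0]'

```text
time_s: 50.42
tcp_pos: [0.442, 0.1015, 0.4414]
tcp_rot: [0.082, 0.997, 0.0, 0.0]
wrist_force: [0.7, -0.3, -0.6]
grip_width: -0.0001
grasp_force: 0.0
```

```bash
python3 - <<'E'
from h import *
see(dict(isolator_grip=.077,mount_a=.034,cap_a=.018,carrier=.045,cover_bar=.092),"w18")
p,d,i,T=snap("top")
for n,h in dict(white_jar=.075,steel_sleeve=.064,tape=.019,bell=.091).items():
    r=manip.spot_in("top",n)[:1]
    for x in r: print(n,px2w(i,T,*x["position"],z=h)[:2].round(3))
E
```

```text
50.475 tcp [0.4423 0.1019 0.4408] yaw 170.6
isolator_grip 0.9 [387. 241.] px [0.5414 0.2212] depthmid [0.5455 0.2278] rect ((545.5616455078125, 227.90782165527344), (43.71601104736328, 15.931859016418457), 75.93706512451172)
cap_a 0.46 [191. 193.] px [ 0.4571 -0.0188] depthmid [ 0.4597 -0.019 ] rect ((458.5555725097656, -18.541839599609375), (22.259252548217773, 5.741281032562256), 77.76161193847656)
cap_a 0.45 [149. 192.] px [ 0.4463 -0.0751] depthmid [ 0.4494 -0.0796] rect ((448.77239990234375, -79.26913452148438), (21.083330154418945, 5.180774211883545), 77.24053955078125)
carrier 0.74 [535.  91.] px [0.3974 0.4072] depthmid [0.4004 0.4274] rect ((400.65863037109375, 427.22174072265625), (24.233034133911133, 4.0517072677612305), 36.84583282470703)
carrier 0.67 [327. 283.] px [0.6098 0.1452] depthmid [0.6188 0.147 ] rect ((618.639404296875, 146.37109375), (3.6461024284362793, 25.338401794433594), 72.67669677734375)
cover_bar 0.66 [167. 240.] px [ 0.4909 -0.0359] depthmid [ 0.4883 -0.0393] rect ((484.317138671875, -35.597900390625), (207.51136779785156, 91.60759735107422), 81.08010864257812)
white_jar [ 0.567 -0.273]
steel_sleeve [ 0.638 -0.429]
tape [ 0.695 -0.326]
bell [ 0.635 -0.425]
```

View pics/w18.png

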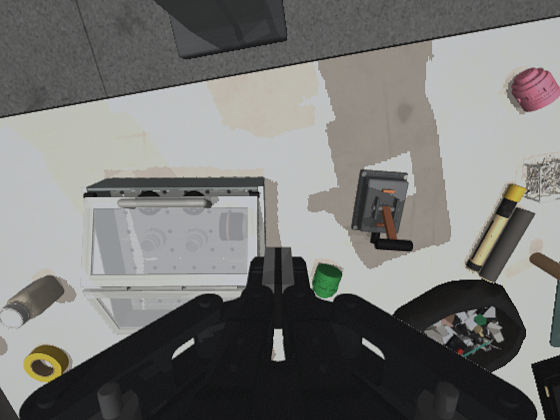

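The cover is closed over all five parts (seen through it at (150–230,200–240)). The isolator grip at (392,243) leans away, so it is on, and the robot touches nothing.

```bash
python3 -c "
from bench import manip
print(manip.close_job())"
```

```text
the job is handed in; nothing more can be done
None
```

The job is handed in: all five parts (two ring mounts, two end caps and the carrier) are in the box, the cover is closed, the isolator is on and was off the whole time the cover was open; the judge returned no verdict.

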